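Kit two parts into the numbered pockets of a repair tray

ROBOT

A 6-joint arm with a two-finger parallel gripper is mounted at the origin on the work surface. World frame = base frame: x ahead of the robot, y to its left, z up, the work surface at z = 0. Lengths are in m, angles in degrees, forces in N, time in s.
With the tool pointing down it reaches from about 0.3 to 0.75 m from the base axis. Payload 8.5 kg.
Tool frame: the origin (TCP) lies midway between the tips of the shut fingers; the grasp point (between the pads) lies robot.grip_point_offset behind it (robot.grip_point_offset is the distance from the TCP to the grasp point, in m); z points along the fingers, y is the direction in which the jaws open and shut (so a half turn about z gives the same grasp; the last joint's range is limited). The gripper opens to 88 mm and grips with 3 to 60 N. Pads are 18 mm wide; open, the fingers measure 123 mm over their backs; the gripper's body (75 mm by 187 mm) begins 45 mm behind the grasp point.
Start: joints at [-12.336, 21.807, 74.336, -0, 83.858, -12.336], TCP at [0.55, 0, 0.239] pointing down, gripper open.
Joint ranges: [-178.18, 178.18], [-50.72, 133.34], [12.68, 142.11], [-81.47, 261.47], [9.98, 163.14], [-165.26, 165.26]. Speed limits (degrees/s): [136.94, 136.94, 180, 180, 180, 180].

INTERFACE

Orientations are given as a 3x3 rotation matrix whose columns are the frame's x, y, z axes.
In Python, from cell import robot gives the robot as it stands.
- The arm moves only by the shell command python3 -m inch 'ROWS'. ROWS is JSON, a list of rows, each an object with "gripper": the closure, from -1 (fully open) to 1 (shut); "delta_pos": the shift along the tool's x, y, z as a fraction of full scale, a list of three; "twist": the turn, a rotation vector about the tool's x, y, z as a fraction of full scale, a list of three. A call has exactly 5 rows; each row is the pose to reach, as a shift and turn from the pose commanded when the call began, along the tool's axes at that moment; what a row does not reach only later rows make up. Full scale, the value 1, is 0.25 m for a shift and pi/4 rad for a turn. A row lasts 1/10 s, in which the tool goes at most 50 mm and 8.59 degrees, less where a joint would pass 70% of its speed; a pose out of reach is approached as far as the arm can. A call with a number of a shift or a turn outside -1 to 1 is refused whole. A call with a gripper value outside its range is refused whole. The fingers move at their own pace and stop on an object; the grip force is fixed at half the most. Time passes only in rows, so rows that repeat a pose let the fingers close, or fill a call up. It gives the time, the measured TCP pose, the force and the opening at its end, in the units of the state.
- robot.observe(): the state, without advancing time (a new reading comes with each control period).
- robot.capture(name): name is "scene" or "side" or "wrist"; returns a dict with "image" (400x640x3 uint8, red, green, blue), "fx", "fy", "cx", "cy" (pixels), "rvec" (rotation vector, rad) and "tvec" (3), from world to camera coordinates, as OpenCV has them; the wrist camera has in their place "tool_from_camera" (4x4, takes a point from camera to tool coordinates, whose origin is the TCP and whose axes are the flange's). Camera axes: x right, y down, z forward; pixel columns grow to the right and rows downward; lengths in m; the calibration is good to about 2 mm. A picture is of the moment at which its call begins: read the wrist's pose just before it. There is no depth.
- robot.finish_job(): hands the job in, once; it reports no verdict.
Trained networks look in the newest picture that a camera, given by its name, has taken for a name from the list of things; names that differ only in an ending like _2 or _b are one class to them, and where a whole thing is asked for, a point or a joint stands for the part that bears it (a point fixed in the world has none). Each returns a list of dicts, best first, with "p" (0 to 1); they miss things now and then, are a little off and sometimes report something else, mostly with a low value. They report only what shows in the picture. A call takes as long as a camera call. They do not tell look-alikes from the thing itself.
- robot.search_frame(camera, target): "rect" ([left, top, right, bottom] in pixels, round what is visible of it).
The state is a dict: "time_s": time; "joints": joint angles; "joint_vel": joint speeds; "joint_efforts": joint torques, N m; "ee_pos": TCP position; "tcp_rot": TCP orientation; "ft_force": force on the tool from outside, world axes, zero at the start; "ft_torque": the same for the moment, N m; "width": opening from 0.0 (shut) to 1.0 (fully open).
Only numpy, scipy, OpenCV 4.12 (cv2) and the standard library are available. Lean on these libraries where they do the work, as an engineer would, in place of code of your own. Each camera call takes 0.05 s, during which the arm holds its last target. There are 200 camera calls.

TASK

Lay out the parts for the next board repair in the black kit tray, whose pockets are numbered by white dots. First stand the tall round capacitor upright in the pocket with one dot, then stand the tall box-shaped relay upright in the pocket with two dots, each resting on its pocket's floor. Leave the short capacitor, the low relay and the other parts where they are.

Things in the scene. Friction and masses are not known exactly. Their poses are not given: they have to be found in the camera images.
- cap_mid (a point): the tall capacitor: an upright round can, diameter 30 mm, height 70 mm, grey sleeve with a bare aluminium top, about 70 g, standing loose on the bench; this point is its centre, 35 mm above its underside; z is its long axis, upward
- relay_mid (a point): the tall relay: an upright white box with a black foot, 36 mm along its x, 28 mm along its y, 60 mm high, about 60 g, standing loose on the bench; this point is its centre, 30 mm above its underside; z is upward
- tray: the black kit tray, fixed to the bench, 254 mm along its y by 80 mm along its x, 11 mm high: four open square pockets in a row along its y, 64 mm from centre to centre, numbered 1 to 4 towards its -y. Each pocket is 54 by 54 mm inside, 8 mm deep; walls 10 mm thick between, 4 mm outside. White dots (1 to 4) lie on the lip beside each pocket, on its +x side. Origin: underside, mid-row
- pocket1 (a point): centre of the floor of pocket 1 (one dot), the end pocket at the tray's +y; the floor lies 3 mm above the bench; axes are those of the tray, z upward
- pocket2 (a point): centre of the floor of the tray's pocket 2 (two dots), the next one, 64 mm from pocket 1 along the tray's -y; same size and axes. Pocket 3 beyond it holds the bobbin, so set the part down with the fingers closing along the tray's x, across the row
- cap: the same tall capacitor; this point is the centre of its underside
- relay: the same tall relay; this point is the centre of its underside
- short_cap: bystander: a short capacitor of the same look, diameter 30 mm, only 28 mm high; origin at the centre of its underside
- low_relay: bystander: a low relay of the same look, 36 by 28 mm, only 22 mm high; origin at the centre of its underside
- choke: bystander: a flat copper-wound choke, diameter 40 mm, 16 mm high; origin at the centre of its underside
- bobbin: bystander: a white-flanged copper bobbin, diameter 36 mm, 22 mm high, lying in pocket 3; origin at the centre of its underside
There are look-alikes about, which are no part of the job. What is shaped like the relay but brown, green or yellow is not meant.

How it is judged:
By the outcome, as a careful person would: the job done as asked, in the order asked, and still so for the second after the job is handed in, with the robot touching nothing.
It also fails if it takes over 72 s, if anything falls off the work surface, if the arm or the gripper's body presses on something with over 40 N, if the wrist force passes 120 N, or if a joint passes its speed limit or range.

## Working session

There is one attempt and no reset: what is moved stays moved. The work goes in short steps, Python scripts to look and compute and a shell command to move; the robot and the scene stay as the last step left them, time stands still between calls to the robot, and variables do not carry over. Pictures are saved under pics/ and viewed, about 8 in all and at most 12, crops included, and the job is handed in when it is done.

```bash
ls; mkdir -p pics; python3 - <<'E'
from cell import robot
import cv2,numpy as np
s=robot.observe(); print(s['time_s'],s['ee_pos'],s['tcp_rot'],s['width'],robot.grip_point_offset)
ims=[]
for c in ["scene","side","wrist"]:
    r=robot.capture(c); cv2.imwrite(f'pics/{c}0.png',r['image'][:,:,::-1])
    print(c,{k:(np.round(v,4).tolist()) for k,v in r.items() if k!='image'})
    for t in ["cap","relay","tray","short_cap","low_relay","bobbin","choke"]:
        print(t,[(np.round(d['rect']).tolist(),round(d['p'],2)) for d in robot.search_frame(c,t)])
E
```

```text
pics
0.0 [5.49719657e-01 6.84742255e-05 2.38141130e-01] [[-4.75189061e-06  9.99998978e-01 -1.42995722e-03]
 [ 9.99999943e-01  5.23343315e-06  3.36749559e-04]
 [ 3.36756698e-04 -1.42995554e-03 -9.99998921e-01]] 0.9950050697301877 0.0187
scene {'fx': 470.1647, 'fy': 470.1647, 'cx': 318.3492, 'cy': 200.5425, 'rvec': [1.3294, 2.3001, -0.8458], 'tvec': [0.2558, -0.3121, 1.2466]}
cap [([443.0, 217.0, 465.0, 247.0], 0.67)]
relay [([355.0, 246.0, 373.0, 280.0], 0.87), ([423.0, 176.0, 449.0, 212.0], 0.83), ([382.0, 197.0, 403.0, 228.0], 0.78), ([380.0, 165.0, 402.0, 200.0], 0.66), ([391.0, 241.0, 421.0, 275.0], 0.61)]
tray [([203.0, 201.0, 325.0, 298.0], 0.75)]
short_cap [([235.0, 133.0, 248.0, 148.0], 0.74), ([203.0, 199.0, 327.0, 298.0], 0.49), ([445.0, 218.0, 464.0, 250.0], 0.28)]
low_relay [([274.0, 159.0, 295.0, 171.0], 0.48)]
bobbin [([233.0, 130.0, 248.0, 152.0], 0.7)]
choke [([317.0, 186.0, 336.0, 207.0], 0.6)]
side {'fx': 374.3411, 'fy': 374.3411, 'cx': 318.555, 'cy': 202.7766, 'rvec': [2.0956, -0.8095, 0.4065], 'tvec': [-0.3852, 0.262, 0.3818]}
cap [([198.0, 153.0, 221.0, 189.0], 0.
[... 566 characters left out ...]
5.0, 272.0], 0.3)]
wrist {'fx': 317.8661, 'fy': 317.8661, 'cx': 316.9851, 'cy': 202.8675, 'tool_from_camera': [[0.0007, -0.9566, -0.2913, 0.0755], [1.0, 0.0006, 0.0004, -0.0003], [-0.0003, -0.2913, 0.9566, -0.1461], [0.0, 0.0, 0.0, 1.0]]}
cap []
relay [([205.0, 13.0, 259.0, 67.0], 0.91), ([134.0, 58.0, 190.0, 102.0], 0.86), ([336.0, 16.0, 384.0, 64.0], 0.84), ([131.0, 0.0, 168.0, 11.0], 0.53), ([304.0, 1.0, 323.0, 8.0], 0.38), ([359.0, 222.0, 392.0, 255.0], 0.35)]
tray [([338.0, 100.0, 452.0, 304.0], 0.7)]
short_cap [([220.0, 339.0, 245.0, 366.0], 0.74)]
low_relay [([230.0, 258.0, 245.0, 280.0], 0.54)]
bobbin [([361.0, 221.0, 392.0, 252.0], 0.94)]
choke [([233.0, 164.0, 264.0, 199.0], 0.57)]
```

```bash
python3 - <<'E'
import cv2,numpy as np
a=cv2.imread('pics/scene0.png')[110:310,190:480]; b=cv2.imread('pics/side0.png')[130:390,160:480]
a=cv2.resize(a,None,fx=1.35*2,fy=1.35*2,interpolation=3)
cv2.imwrite('pics/v1.png',a)
cv2.imwrite('pics/v2.png',cv2.resize(b,None,fx=2.3,fy=2.3,interpolation=3))
E
```

```text
(no output)
```

View pics/v1.png

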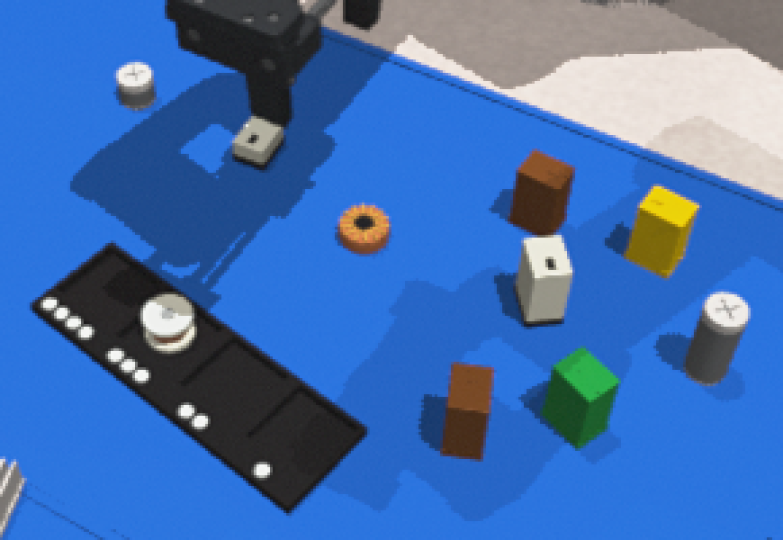

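View pics/v2.png

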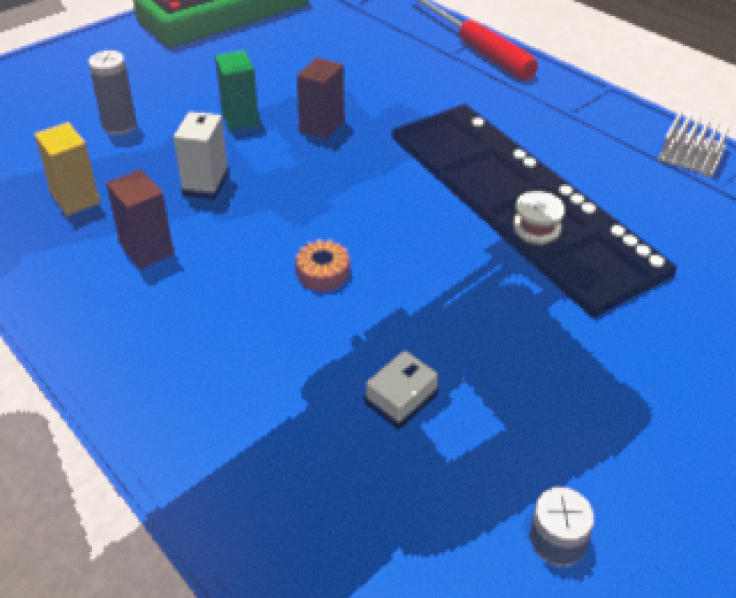

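View pics/wrist0.png

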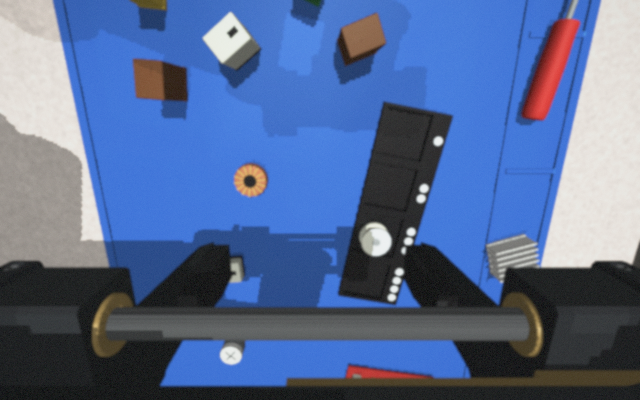

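The only white tall box is the relay, at wrist (231,40), scene (392,214) and side (248,197). The look-alikes are brown, green and yellow boxes. The tall can is at scene (455,233) and side (209,171). The one-dot end of the tray is at the top of the wrist view, at (438,141). Next I'll project these pixels to world positions.

```bash
cat > h.py <<'E'
import numpy as np,cv2
def cam(r,s=None):
    K=np.array([[r['fx'],0,r['cx']],[0,r['fy'],r['cy']],[0,0,1]])
    if 'rvec' in r:
        R=cv2.Rodrigues(np.array(r['rvec'],float))[0]; t=np.array(r['tvec'],float).ravel()
    else:
        T=np.eye(4);T[:3,:3]=s['tcp_rot'];T[:3,3]=s['ee_pos']; M=np.linalg.inv(T@np.array(r['tool_from_camera']));R=M[:3,:3];t=M[:3,3]
    return K,R,t
def toz(c,uv,z):
    K,R,t=c; d=R.T@np.linalg.solve(K,[uv[0],uv[1],1]); o=-R.T@t
    return o+d*(z-o[2])/d[2]
def proj(c,P):
    K,R,t=c; q=K@(R@np.array(P)+t); return q[:2]/q[2]
E
python3 - <<'E'
from cell import robot
from h import *
s=robot.observe(); C={k:cam(robot.capture(k),s) for k in("scene","side","wrist")}
def p(n,c,uv,z): print(n,c,np.round(toz(C[c],uv,z),4)[:2])
S=lambda u,v:(190+u/2.7,110+v/2.7)
D=lambda u,v:(160+u/2.3,130+v/2.3)
p('cap','scene',S(726,309),.07);p('cap','side',D(107,62),.07)
p('capbot','scene',S(706,382),0);p('capbot','side',D(119,133),0)
for i,q in enumerate([(232,12),(203,40),(229,68),(255,43)]): p('relay',"wrist",q,.06)
p('relaytop','scene',S(547,256),.06);p('relaytop','side',D(199,126),.06)
for q in [(385,102),(452,116),(391,304),(339,294)]: p('tray','wrist',q,.011)
for q in [(110,243),(367,432),(290,512),(31,306)]: p('tray','scene',S(*q),.011)
for q in [(465,105),(392,132),(596,317),(676,267)]: p('tray','side',D(*q),.011)
p('dot1','wrist',(438,141),.011);p('dot1','scene',S(262,470),.011);p('dot1','side',D(478,122),.011)
for n,q in dict(brownA=(543,163),brownB=(472,375),yellow=(670,204),green=(582,372)).items(): p(n,'scene',S(*q),.06)
for n,q in dict(brownA=(133,188),brownB=(321,70),yellow=(62,140),green=(236,62)).items(): p(n,'side',D(*q),.06)
p('brownA','wrist',(152,79),.06);p('brownB','wrist',(360,36),.06)
E
```

```text
cap scene [0.4586 0.2607]
cap side [0.4539 0.2529]
capbot scene [0.4682 0.2662]
capbot side [0.4501 0.2495]
relay wrist [0.473  0.1567]
relay wrist [0.4444 0.1338]
relay wrist [0.4665 0.1099]
relay wrist [0.4923 0.1313]
relaytop scene [0.4679 0.1356]
relaytop side [0.4652 0.1319]
tray wrist [0.626  0.0799]
tray wrist [0.703  0.0648]
tray wrist [ 0.6507 -0.1822]
tray wrist [ 0.5796 -0.1666]
tray scene [ 0.5815 -0.1684]
tray scene [0.6301 0.0823]
tray scene [0.7073 0.0688]
tray scene [ 0.659  -0.1817]
tray side [0.7012 0.0617]
tray side [0.6215 0.0751]
tray side [ 0.5717 -0.1754]
tray side [ 0.6547 -0.1851]
dot1 wrist [0.6903 0.0368]
dot1 scene [0.6902 0.0367]
dot1 side [0.6891 0.0351]
brownA scene [0.3856 0.0957]
brownB scene [0.5854 0.1346]
yellow scene [0.3773 0.193 ]
green scene [0.5473 0.1957]
brownA side [0.3867 0.0973]
brownB side [0.5912 0.1337]
yellow side [0.3769 0.1861]
green side [0.5449 0.1941]
brownA wrist [0.3922 0.1001]
brownB wrist [0.5893 0.1372]
```

Measured from the three views:

| Thing | Position (m) | Notes |
|---|---|---|
| cap | ≈ (.456, .255) | views agree to about 5–8 mm |
| relay | ≈ (.469, .133) | yaw ≈ 40° |
| tray centre | ≈ (.641, -.052) | yaw ≈ -11° |

I'll move to hover near the cap with the jaws turned to the tray's x, then refine from there.

```bash
python3 -m inch '[{"gripper":-1,"delta_pos":[0.2,-0.08,0.03],"twist":[0,0,0.06]},{"gripper":-1,"delta_pos":[0.38,-0.16,0.06],"twist":[0,0,0.12]},{"gripper":-1,"delta_pos":[0.56,-0.24,0.09],"twist":[0,0,0.18]},{"gripper":-1,"delta_pos":[0.74,-0.32,0.11],"twist":[0,0,0.244]},{"gripper":-1,"delta_pos":[0.88,-0.376,0.12],"twist":[0,0,0.244]}]'
python3 - <<'E'
from cell import robot
from h import *
s=robot.observe(); r=robot.capture("wrist"); C=cam(r,s)
print(s['ee_pos'],np.round(s['tcp_rot'],4).tolist())
for t in ["cap","relay"]: print(t,[(np.round(d['rect']).tolist(),round(d['p'],2)) for d in robot.search_frame("wrist",t)])
print('cap',proj(C,[.456,.255,.07]),'relay',proj(C,[.469,.133,.06]))
cv2.imwrite('pics/w1.png',r['image'][:,:,::-1])
E
```

```text
time_s: 1.85
ee_pos: [0.4545, 0.2219, 0.2085]
tcp_rot: [[0.191, 0.982, -0.0], [0.982, -0.191, 0.0], [0.0, -0.0, -1.0]]
ft_force: [0.1, -0.5, -0.2]
width: 0.999
[0.45445823 0.22190627 0.20852075] [[0.1913, 0.9815, -0.0005], [0.9815, -0.1913, 0.0001], [0.0, -0.0005, -1.0]]
cap [([299.0, 127.0, 327.0, 166.0], 0.6)]
relay [([263.0, 267.0, 300.0, 310.0], 0.83), ([322.0, 228.0, 363.0, 282.0], 0.79), ([231.0, 196.0, 274.0, 248.0], 0.76), ([386.0, 164.0, 433.0, 212.0], 0.71), ([427.0, 208.0, 487.0, 260.0], 0.71)]
cap [311.92201189 155.84979706] relay [347.4651739  267.89400536]
```

View pics/w1.png

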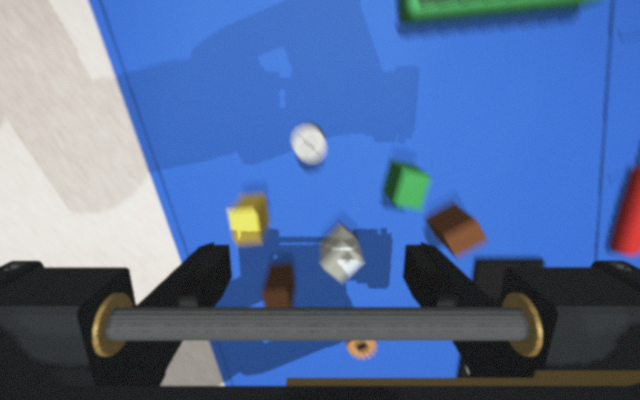

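The white can top is near (309,144), the relay near (341,255), and the brown, yellow and green boxes stand around the relay. The picture is motion-blurred, so I'll retake it at rest and measure the outlines.

```bash
python3 - <<'E'
from cell import robot
from h import *
s=robot.observe(); r=robot.capture("wrist"); C=cam(r,s)
print(s['ee_pos'],np.abs(s['joint_vel']).max())
im=r['image'].astype(int)
m=((im[:,:,2]-im[:,:,0])<40).astype(np.uint8)   # not blue
n,l,st,ce=cv2.connectedComponentsWithStats(m)
for i in range(1,n):
    if 200<st[i,4]<6000: print(st[i].tolist(),ce[i].round(1))
crop=r['image'][100:310,220:480,::-1]
cv2.imwrite('pics/w2.png',cv2.resize(crop,None,fx=2.8,fy=2.8,interpolation=3))
# predicted bounding box of cap outline
def capbox(x,y):
    a=np.linspace(0,6.283,60); P=[proj(C,[x+.015*np.cos(t),y+.015*np.sin(t),z]) for t in a for z in(0,.07)]
    P=np.array(P); return np.r_[P.min(0),P.max(0)].round(1)
print(capbox(.456,.255))
E
```

```text
[0.45501072 0.22167994 0.20874546] 3.577496318195726
[402, 0, 206, 29, 4120] [486.4  10.6]
[295, 128, 33, 38, 957] [311.4 146.8]
[385, 165, 47, 48, 1574] [407.3 188.9]
[610, 171, 30, 90, 1757] [628.3 223.7]
[230, 196, 41, 53, 1697] [250.9 222.2]
[427, 207, 61, 54, 1876] [457.1 233.5]
[321, 227, 44, 58, 1665] [341.4 256.1]
[294.7 132.4 328.1 172.1]
```

View pics/w2.png

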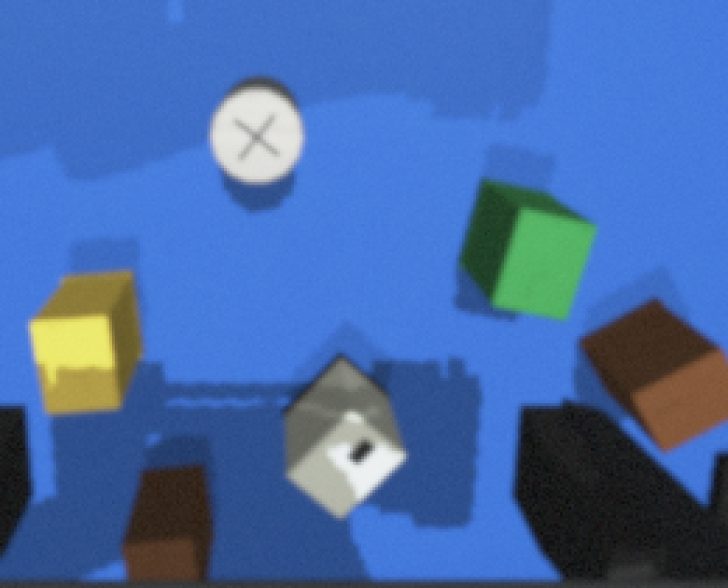

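The can's top centre is at crop (257,136), i.e. image (311.8,148.6). The relay's top corners are at crop (349,411), (406,457), (340,518) and (286,472).

```bash
python3 - <<'E'
from cell import robot
from h import *
s=robot.observe(); r=robot.capture("wrist"); C=cam(r,s)
print(s['ee_pos'],np.abs(s['joint_vel']).max())
q=lambda u,v:(220+u/2.8,100+v/2.8)
P=toz(C,q(257,136),.07);print('cap',P, 'tool offset',np.array(s['tcp_rot']).T@(P-s['ee_pos']))
R=np.array([toz(C,q(*k),.06)[:2] for k in[(349,411),(406,457),(340,518),(286,472)]]);print(R,R.mean(0))
for i in range(4): d=R[(i+1)%4]-R[i];print(np.hypot(*d),np.degrees(np.arctan2(d[1],d[0])))
print('foot back',toz(C,q(340,353),0))
E
```

```text
[0.45582374 0.22046567 0.20882616] 2.493008293564081
cap [0.45849243 0.2598637  0.07      ] tool offset [ 0.03921736 -0.00485381  0.13881812]
[[0.47173781 0.15542815]
 [0.48931135 0.13326717]
 [0.46125543 0.11273697]
 [0.44485305 0.13552751]] [0.46678941 0.13423995]
0.028283185853426807 -51.58576511733613
0.03476526823131726 -143.80483806962363
0.02807929531586152 125.74260276304425
0.033448848123231865 36.50958408729646
foot back [0.47279067 0.15446497 0.        ]
```

Cap at (.458, .259). Relay at (.467, .134), yaw 37.5°, and its measured sides of 28 × 34 mm match the given 28 × 36 mm. I'll go down on the cap.

```bash
python3 -m inch '[{"gripper":-1,"delta_pos":[0.155,-0.022,0],"twist":[0,0,0]},{"gripper":-1,"delta_pos":[0.155,-0.022,0.15],"twist":[0,0,0]},{"gripper":-1,"delta_pos":[0.155,-0.022,0.3],"twist":[0,0,0]},{"gripper":-1,"delta_pos":[0.155,-0.022,0.45],"twist":[0,0,0]},{"gripper":-1,"delta_pos":[0.155,-0.022,0.5],"twist":[0,0,0]}]'
python3 -m inch '[{"gripper":-1,"delta_pos":[0,0,0.08],"twist":[0,0,0]},{"gripper":-1,"delta_pos":[0,0,0.15],"twist":[0,0,0]},{"gripper":-1,"delta_pos":[0,0,0.2],"twist":[0,0,0]},{"gripper":-1,"delta_pos":[0,0,0.23],"twist":[0,0,0]},{"gripper":-1,"delta_pos":[0,0,0.23],"twist":[0,0,0]}]'
python3 - <<'E'
from cell import robot
from h import *
r=robot.capture("side");s=robot.observe();print(s['ee_pos'],s['ft_force'])
r2=robot.capture("scene")
a=cv2.resize(r['image'][80:240,120:340],(660,480));b=r2['image'][130:290,360:520]
cv2.imwrite('pics/g1.png',cv2.resize(np.hstack([r['image'][110:230,130:290],r2['image'][150:270,370:530]])[:,:,::-1],None,fx=2.5,fy=2.5,interpolation=3))
E
```

```text
time_s: 2.6
ee_pos: [0.4574, 0.2572, 0.0806]
tcp_rot: [[0.193, 0.981, -0.005], [0.981, -0.193, -0.002], [-0.003, -0.004, -1.0]]
ft_force: [0.7, 0.5, 0.3]
width: 1.001
time_s: 3.1
ee_pos: [0.4583, 0.2581, 0.0256]
tcp_rot: [[0.192, 0.981, -0.001], [0.981, -0.192, -0.0], [-0.001, -0.001, -1.0]]
ft_force: [1.2, -1.4, 0.3]
width: 1.002
[0.4585058  0.25844001 0.02626446] [-0.66994109  0.0256565  -0.5534077 ]
```

View pics/g1.png

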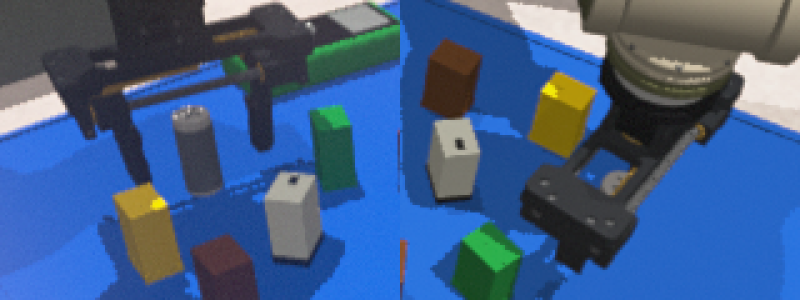

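The can stands upright between the open fingers, and the other parts are clear of them. I'll close and lift.

```bash
python3 -m inch '[{"gripper":1,"delta_pos":[0,0,0],"twist":[0,0,0]},{"gripper":1,"delta_pos":[0,0,0],"twist":[0,0,0]},{"gripper":1,"delta_pos":[0,0,0],"twist":[0,0,0]},{"gripper":1,"delta_pos":[0,0,0],"twist":[0,0,0]},{"gripper":1,"delta_pos":[0,0,0],"twist":[0,0,0]}]'
python3 -m inch '[{"gripper":1,"delta_pos":[0,0,0],"twist":[0,0,0]},{"gripper":1,"delta_pos":[0,0,0],"twist":[0,0,0]},{"gripper":1,"delta_pos":[0,0,0],"twist":[0,0,0]},{"gripper":1,"delta_pos":[0,0,-0.02],"twist":[0,0,0]},{"gripper":1,"delta_pos":[0,0,-0.04],"twist":[0,0,0]}]'
python3 -m inch '[{"gripper":1,"delta_pos":[0,0,-0.06],"twist":[0,0,0]},{"gripper":1,"delta_pos":[0,0,-0.16],"twist":[0,0,0]},{"gripper":1,"delta_pos":[0,0,-0.26],"twist":[0,0,0]},{"gripper":1,"delta_pos":[0,0,-0.36],"twist":[0,0,0]},{"gripper":1,"delta_pos":[0,0,-0.36],"twist":[0,0,0]}]'
```

```text
time_s: 3.7
ee_pos: [0.458, 0.2591, 0.0263]
tcp_rot: [[0.19, 0.982, 0.0], [0.982, -0.19, 0.0], [0.0, 0.0, -1.0]]
ft_force: [-0.1, -0.6, 0.7]
width: 0.57
time_s: 4.2
ee_pos: [0.4579, 0.2591, 0.0366]
tcp_rot: [[0.19, 0.982, -0.0], [0.982, -0.19, -0.0], [-0.0, -0.0, -1.0]]
ft_force: [-0.3, 0.2, -0.6]
width: 0.331
time_s: 4.7
ee_pos: [0.4592, 0.2596, 0.1294]
tcp_rot: [[0.19, 0.982, 0.006], [0.982, -0.19, 0.002], [0.003, 0.006, -1.0]]
ft_force: [0.4, 0.2, -0.7]
width: 0.334
```

```bash
python3 -m inch '[{"gripper":1,"delta_pos":[-0.1,0.136,-0.05],"twist":[0,0,0]},{"gripper":1,"delta_pos":[-0.21,0.28,-0.1],"twist":[0,0,0]},{"gripper":1,"delta_pos":[-0.32,0.43,-0.12],"twist":[0,0,0]},{"gripper":1,"delta_pos":[-0.43,0.58,-0.12],"twist":[0,0,0]},{"gripper":1,"delta_pos":[-0.52,0.7,-0.12],"twist":[0,0,0]}]'
python3 -m inch '[{"gripper":1,"delta_pos":[-0.07,0.1,0],"twist":[0,0,0]},{"gripper":1,"delta_pos":[-0.14,0.2,0],"twist":[0,0,0]},{"gripper":1,"delta_pos":[-0.18,0.254,0],"twist":[0,0,0]},{"gripper":1,"delta_pos":[-0.18,0.254,0],"twist":[0,0,0]},{"gripper":1,"delta_pos":[-0.18,0.254,0],"twist":[0,0,0]}]'
python3 - <<'E'
from cell import robot
from h import *
robot.capture("wrist");s=robot.observe(); r=robot.capture("wrist"); C=cam(r,s)
print(s['ee_pos'],np.round(s['tcp_rot'],3).tolist(),np.abs(s['joint_vel']).max())
for k in range(2): robot.capture("side")
r2=robot.capture("side")
im=r['image'][:,:,::-1].copy()
cv2.imwrite('pics/w3.png',np.vstack([im[60:400,100:560],cv2.resize(r2['image'][100:280,280:520,::-1],(460,345))[0:255]]))
E
```

```text
time_s: 5.2
ee_pos: [0.6061, 0.096, 0.1553]
tcp_rot: [[0.191, 0.982, -0.001], [0.982, -0.191, -0.0], [-0.0, -0.001, -1.0]]
ft_force: [0.5, -0.1, -0.3]
width: 0.334
time_s: 5.7
ee_pos: [0.6581, 0.0422, 0.1552]
tcp_rot: [[0.191, 0.982, -0.002], [0.982, -0.191, 0.0], [0.0, -0.002, -1.0]]
ft_force: [0.4, 0.0, -0.2]
width: 0.332
[0.65796493 0.04271048 0.15563537] [[0.19, 0.982, -0.001], [0.982, -0.19, 0.0], [0.0, -0.001, -1.0]] 0.6792262742941265
```

View pics/w3.png

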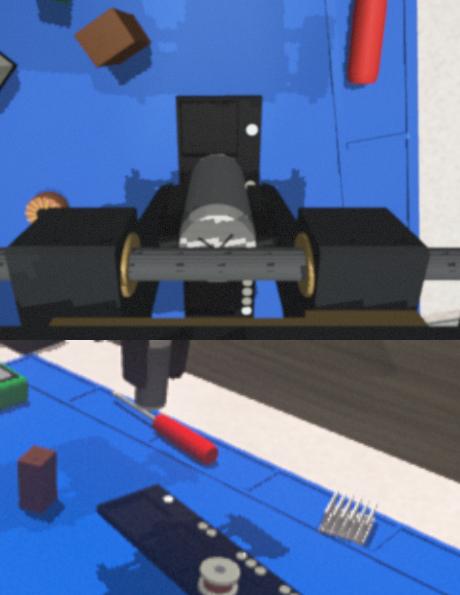

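The tray is aligned with the picture: its +y corners are at (277,157) and (362,156), and pocket 1's inner corners at (281,161) and (338,161). The pocket sits off the tray's centreline, because the dot lip is wide. I'll measure the pocket centre from the edges of the pocket itself.

```bash
python3 - <<'E'
from cell import robot
from h import *
s=robot.observe(); r=robot.capture("wrist"); C=cam(r,s)
T=lambda P:(np.array(s['tcp_rot']).T@(P-s['ee_pos'])).round(4)
for n,q in dict(oL=(277,157),oR=(362,156),iL=(281,161),iR=(338,161),dot=(352,190)).items():
    P=toz(C,q,.011);print(n,P.round(4),T(P))
r0=cv2.imread('pics/wrist0.png')[95:310,330:460]
cv2.imwrite('pics/t0.png',np.hstack([cv2.resize(r0,None,fx=2.6,fy=2.6,interpolation=3),cv2.resize(cv2.convertScaleAbs(r['image'][145:260,265:375,::-1],alpha=2.2),None,fx=4,fy=4,interpolation=3)[:559]] if False else [cv2.resize(cv2.convertScaleAbs(r0,alpha=2.2),(338,460),interpolation=3),cv2.resize(cv2.convertScaleAbs(r['image'][145:260,265:375,::-1],alpha=2.2),(440,460),interpolation=3)]))
E
```

```text
oL [0.6279 0.0798 0.011 ] [ 0.0307 -0.0369  0.1454]
oR [0.7046 0.066  0.011 ] [0.0316 0.0411 0.1454]
iL [0.6306 0.0755 0.011 ] [ 0.027  -0.0334  0.1454]
iR [0.6822 0.0656 0.011 ] [0.027  0.0192 0.1454]
dot [0.6906 0.0359 0.011 ] [-0.0006  0.033   0.1454]
```

View pics/t0.png

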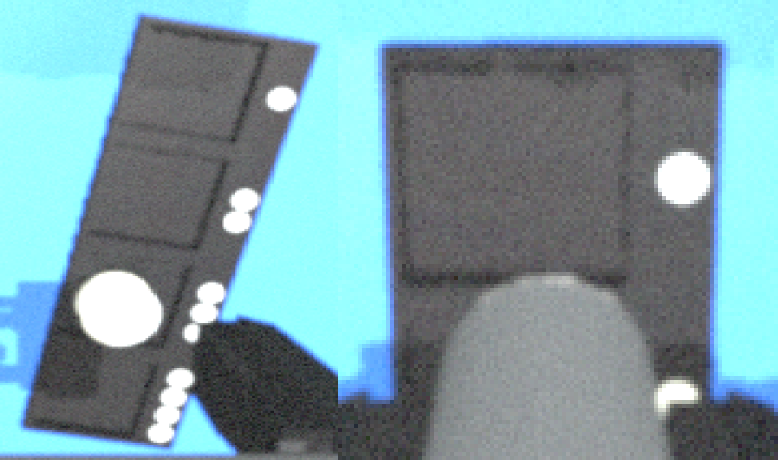

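Both edges give the same result: the pocket centre is 7 mm towards the tool's -y, with no error in x. I'll shift and go down to about 3 mm above the original grasp height, where the can should rest on the floor.

```bash
python3 -m inch '[{"gripper":1,"delta_pos":[0,-0.028,0.06],"twist":[0,0,0]},{"gripper":1,"delta_pos":[0,-0.028,0.16],"twist":[0,0,0]},{"gripper":1,"delta_pos":[0,-0.028,0.28],"twist":[0,0,0]},{"gripper":1,"delta_pos":[0,-0.028,0.38],"twist":[0,0,0]},{"gripper":1,"delta_pos":[0,-0.028,0.44],"twist":[0,0,0]}]'
python3 -m inch '[{"gripper":1,"delta_pos":[0,0,0.03],"twist":[0,0,0]},{"gripper":1,"delta_pos":[0,0,0.045],"twist":[0,0,0]},{"gripper":1,"delta_pos":[0,0,0.056],"twist":[0,0,0]},{"gripper":1,"delta_pos":[0,0,0.056],"twist":[0,0,0]},{"gripper":1,"delta_pos":[0,0,0.056],"twist":[0,0,0]}]'
python3 -c "
from cell import robot
for i in range(4): robot.capture('side')
s=robot.observe();print(s['ee_pos'],s['ft_force'],s['width'])"
```

```text
time_s: 6.5
ee_pos: [0.651, 0.0436, 0.0443]
tcp_rot: [[0.19, 0.982, -0.002], [0.982, -0.19, 0.0], [-0.0, -0.002, -1.0]]
ft_force: [-0.4, -0.6, -1.4]
width: 0.331
time_s: 7.0
ee_pos: [0.6522, 0.0432, 0.033]
tcp_rot: [[0.19, 0.982, 0.001], [0.982, -0.19, -0.0], [0.0, 0.001, -1.0]]
ft_force: [0.7, 0.4, 0.3]
width: 0.329
[0.65204196 0.0431912  0.03265464] [-0.3587405  -1.19617907 -0.28684994] 0.3332629477457825
```

```bash
python3 -m inch '[{"gripper":1,"delta_pos":[0,0,0.003],"twist":[0,0,0]},{"gripper":1,"delta_pos":[0,0,0.006],"twist":[0,0,0]},{"gripper":1,"delta_pos":[0,0,0.009],"twist":[0,0,0]},{"gripper":1,"delta_pos":[0,0,0.011],"twist":[0,0,0]},{"gripper":1,"delta_pos":[0,0,0.011],"twist":[0,0,0]}]'
```

```text
time_s: 7.7
ee_pos: [0.6518, 0.0432, 0.0294]
tcp_rot: [[0.19, 0.982, -0.0], [0.982, -0.19, 0.0], [-0.0, -0.0, -1.0]]
ft_force: [-1.1, -0.2, -0.4]
width: 0.335
```

```bash
python3 - <<'E'
from cell import robot
from h import *
for i in range(3): r=robot.capture('side')
s=robot.observe();print(s['ee_pos'],s['ft_force'],s['width'])
cv2.imwrite('pics/p1.png',cv2.resize(r['image'][130:260,300:480,::-1],None,fx=4,fy=4,interpolation=3))
E
```

```text
[0.65190181 0.04322064 0.02950415] [-1.18541077  0.23463322  0.02639794] 0.3342094283183486
```

View pics/p1.png

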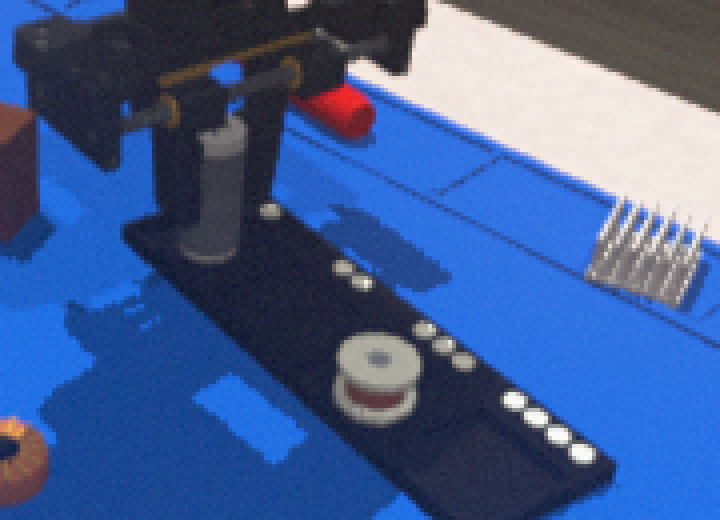

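The can is in pocket 1 with its foot near (210,245) and its top near (222,135). No contact force yet. I'll check its lean against the vertical while easing down.

```bash
python3 -m inch '[{"gripper":1,"delta_pos":[0,0,0.001],"twist":[0,0,0]},{"gripper":1,"delta_pos":[0,0,0.002],"twist":[0,0,0]},{"gripper":1,"delta_pos":[0,0,0.003],"twist":[0,0,0]},{"gripper":1,"delta_pos":[0,0,0.004],"twist":[0,0,0]},{"gripper":1,"delta_pos":[0,0,0.004],"twist":[0,0,0]}]'
python3 - <<'E'
from cell import robot
from h import *
r=robot.capture('side');s=robot.observe();C=cam(r)
print(s['ee_pos'],s['ft_force'])
for z in(.003,.073): print((proj(C,[.6515,.0435,z])-[300,130])*4)
E
```

```text
time_s: 8.35
ee_pos: [0.6519, 0.0432, 0.0292]
tcp_rot: [[0.19, 0.982, 0.0], [0.982, -0.19, -0.0], [-0.0, 0.0, -1.0]]
ft_force: [-1.6, 0.6, 5.3]
width: 0.333
[0.65195114 0.04319173 0.02918151] [-1.73244832 -1.09738804  5.73262078]
[207.6980529  246.33231852]
[215.82883469 126.45078934]
```

Contact force is 5.5 N with z at .0292, as expected for the floor, and the projection fits. I'll release and rise.

```bash
python3 -m inch '[{"gripper":-1,"delta_pos":[0,0,0],"twist":[0,0,0]},{"gripper":-1,"delta_pos":[0,0,0],"twist":[0,0,0]},{"gripper":-1,"delta_pos":[0,0,0],"twist":[0,0,0]},{"gripper":-1,"delta_pos":[0,0,0],"twist":[0,0,0]},{"gripper":-1,"delta_pos":[0,0,0],"twist":[0,0,0]}]'
python3 -m inch '[{"gripper":-1,"delta_pos":[0,0,-0.06],"twist":[0,0,0]},{"gripper":-1,"delta_pos":[0,0,-0.2],"twist":[0,0,0]},{"gripper":-1,"delta_pos":[0,0,-0.38],"twist":[0,0,0]},{"gripper":-1,"delta_pos":[0,0,-0.54],"twist":[0,0,0]},{"gripper":-1,"delta_pos":[0,0,-0.6],"twist":[0,0,0]}]'
```

```text
time_s: 8.9
ee_pos: [0.6519, 0.0432, 0.0284]
tcp_rot: [[0.19, 0.982, -0.0], [0.982, -0.19, 0.0], [-0.0, -0.0, -1.0]]
ft_force: [-0.1, -0.4, 0.2]
width: 0.763
time_s: 9.4
ee_pos: [0.653, 0.0432, 0.1832]
tcp_rot: [[0.19, 0.982, 0.007], [0.982, -0.19, -0.001], [0.001, 0.007, -1.0]]
ft_force: [0.7, 0.5, 0.2]
width: 1.0
```

```bash
python3 -m inch '[{"gripper":-1,"delta_pos":[0.043,-0.159,0],"twist":[0,0,0.184]},{"gripper":-1,"delta_pos":[0.086,-0.318,0],"twist":[0,0,0.369]},{"gripper":-1,"delta_pos":[0.129,-0.476,0],"twist":[0,0,0.553]},{"gripper":-1,"delta_pos":[0.172,-0.635,0],"twist":[0,0,0.738]},{"gripper":-1,"delta_pos":[0.215,-0.794,0],"twist":[0,0,0.922]}]'
python3 -m inch '[{"gripper":-1,"delta_pos":[0,0,0],"twist":[0,0,0]},{"gripper":-1,"delta_pos":[0,0,0],"twist":[0,0,0]},{"gripper":-1,"delta_pos":[0,0,0],"twist":[0,0,0]},{"gripper":-1,"delta_pos":[0,0,0],"twist":[0,0,0]},{"gripper":-1,"delta_pos":[0,0,0],"twist":[0,0,0]}]'
python3 - <<'E'
from cell import robot
from h import *
s=robot.observe(); r=robot.capture("wrist"); C=cam(r,s); r2=robot.capture("side")
print(s['ee_pos'],np.abs(s['joint_vel']).max())
print(proj(C,[.467,.134,.06]))
a=cv2.resize(r['image'][60:330,170:470],(600,540)); a=r['image'][60:330,170:470]
cv2.imwrite('pics/w4.png',np.hstack([cv2.resize(a,(500,450),interpolation=3),cv2.resize(r2['image'][130:250,320:400],(300,450),interpolation=3)])[:,:,::-1])
E
```

```text
time_s: 9.9
ee_pos: [0.4656, 0.1343, 0.1786]
tcp_rot: [[0.797, 0.604, 0.0], [0.604, -0.797, 0.0], [0.0, 0.0, -1.0]]
ft_force: [1.1, 0.1, -0.6]
width: 1.0
time_s: 10.4
ee_pos: [0.4679, 0.1333, 0.1782]
tcp_rot: [[0.793, 0.609, -0.0], [0.609, -0.793, -0.0], [-0.0, -0.0, -1.0]]
ft_force: [-0.6, 0.4, -0.4]
width: 0.999
[0.46794549 0.1333248  0.17822075] 0.31587616765060017
[315.97753272 197.40219588]
```

View pics/w4.png

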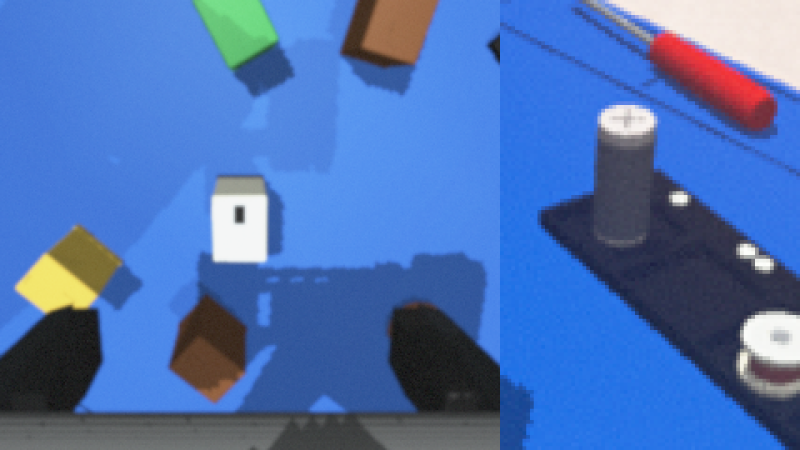

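The cap stands upright in the one-dot pocket. The white relay is at about (314,196), square to the jaws and within 2 mm of where I predicted. Going down; the yellow box clears the left finger by roughly 15 mm.

```bash
python3 -m inch '[{"gripper":-1,"delta_pos":[0.003,-0.008,0.06],"twist":[0,0,0]},{"gripper":-1,"delta_pos":[0.003,-0.008,0.17],"twist":[0,0,0]},{"gripper":-1,"delta_pos":[0.003,-0.008,0.29],"twist":[0,0,0]},{"gripper":-1,"delta_pos":[0.003,-0.008,0.41],"twist":[0,0,0]},{"gripper":-1,"delta_pos":[0.003,-0.008,0.48],"twist":[0,0,0]}]'
python3 -m inch '[{"gripper":-1,"delta_pos":[0,0,0.05],"twist":[0,0,0]},{"gripper":-1,"delta_pos":[0,0,0.1],"twist":[0,0,0]},{"gripper":-1,"delta_pos":[0,0,0.13],"twist":[0,0,0]},{"gripper":-1,"delta_pos":[0,0,0.14],"twist":[0,0,0]},{"gripper":-1,"delta_pos":[0,0,0.14],"twist":[0,0,0]}]'
python3 -m inch '[{"gripper":1,"delta_pos":[0,0,0],"twist":[0,0,0]},{"gripper":1,"delta_pos":[0,0,0],"twist":[0,0,0]},{"gripper":1,"delta_pos":[0,0,0],"twist":[0,0,0]},{"gripper":1,"delta_pos":[0,0,0],"twist":[0,0,0]},{"gripper":1,"delta_pos":[0,0,0],"twist":[0,0,0]}]'
python3 -m inch '[{"gripper":1,"delta_pos":[0,0,0],"twist":[0,0,0]},{"gripper":1,"delta_pos":[0,0,0],"twist":[0,0,0]},{"gripper":1,"delta_pos":[0,0,0],"twist":[0,0,0]},{"gripper":1,"delta_pos":[0,0,0],"twist":[0,0,0]},{"gripper":1,"delta_pos":[0,0,0],"twist":[0,0,0]}]'
```

```text
time_s: 11.0
ee_pos: [0.4661, 0.1356, 0.0565]
tcp_rot: [[0.793, 0.609, -0.002], [0.609, -0.793, -0.0], [-0.002, -0.001, -1.0]]
ft_force: [0.2, 0.4, 0.8]
width: 1.004
time_s: 11.5
ee_pos: [0.4668, 0.1358, 0.0235]
tcp_rot: [[0.793, 0.609, -0.0], [0.609, -0.793, 0.0], [-0.0, -0.0, -1.0]]
ft_force: [0.2, 0.5, 0.1]
width: 0.999
time_s: 12.0
ee_pos: [0.4667, 0.1358, 0.0236]
tcp_rot: [[0.793, 0.609, 0.0], [0.609, -0.793, 0.0], [0.0, 0.0, -1.0]]
ft_force: [0.3, -0.4, -0.7]
width: 0.573
time_s: 12.5
ee_pos: [0.4666, 0.1358, 0.0235]
tcp_rot: [[0.793, 0.609, -0.0], [0.609, -0.793, -0.0], [-0.0, 0.0, -1.0]]
ft_force: [-1.0, 0.3, -0.2]
width: 0.318
```

Holding at 28 mm, as expected. Lifting, then carrying to above pocket 2 (.639, -.019) while turning the jaws back to the tray's x.

```bash
python3 -m inch '[{"gripper":1,"delta_pos":[0,0,-0.06],"twist":[0,0,0]},{"gripper":1,"delta_pos":[0,0,-0.18],"twist":[0,0,0]},{"gripper":1,"delta_pos":[0,0,-0.32],"twist":[0,0,0]},{"gripper":1,"delta_pos":[0,0,-0.46],"twist":[0,0,0]},{"gripper":1,"delta_pos":[0,0,-0.56],"twist":[0,0,0]}]'
python3 -m inch '[{"gripper":1,"delta_pos":[0.031,0.165,0],"twist":[0,0,-0.167]},{"gripper":1,"delta_pos":[0.062,0.33,0],"twist":[0,0,-0.334]},{"gripper":1,"delta_pos":[0.093,0.5,0],"twist":[0,0,-0.5]},{"gripper":1,"delta_pos":[0.124,0.665,0],"twist":[0,0,-0.667]},{"gripper":1,"delta_pos":[0.155,0.83,0],"twist":[0,0,-0.833]}]'
```

```text
time_s: 13.0
ee_pos: [0.4668, 0.1358, 0.1656]
tcp_rot: [[0.793, 0.609, 0.002], [0.609, -0.793, 0.0], [0.002, 0.001, -1.0]]
ft_force: [0.0, 0.0, -0.8]
width: 0.313
time_s: 13.5
ee_pos: [0.6247, -0.0064, 0.1633]
tcp_rot: [[0.254, 0.967, -0.001], [0.967, -0.254, 0.0], [0.0, -0.001, -1.0]]
ft_force: [-0.3, 0.9, -0.1]
width: 0.314
```

```bash
python3 - <<'E'
from cell import robot
from h import *
for i in range(4): robot.capture('side')
s=robot.observe();R=np.array(s['tcp_rot']);print(s['ee_pos'],s['width'])
d=R.T@(np.array([.6389,-.0191,s['ee_pos'][2]])-s['ee_pos'])/.25
print(d, np.degrees(np.arctan2(R[1,1],R[0,1])))
E
```

```text
[ 0.62364426 -0.00555033  0.16267748] 0.31559389360306495
[-0.0364388   0.07303082 -0.00011539] -15.093556866109118
```

```bash
python3 -m inch '[{"gripper":1,"delta_pos":[-0.02,0.04,0],"twist":[0,0,-0.05]},{"gripper":1,"delta_pos":[-0.036,0.073,0],"twist":[0,0,-0.091]},{"gripper":1,"delta_pos":[-0.036,0.073,0],"twist":[0,0,-0.091]},{"gripper":1,"delta_pos":[-0.036,0.073,0],"twist":[0,0,-0.091]},{"gripper":1,"delta_pos":[-0.036,0.073,0],"twist":[0,0,-0.091]}]'
python3 - <<'E'
from cell import robot
from h import *
robot.capture('wrist');s=robot.observe(); r=robot.capture("wrist"); C=cam(r,s)
print(s['ee_pos'])
x,y=np.array([.19,.982]),np.array([.982,-.19]) # tray y, tray x
c=np.array([.6389,-.0191]); im=cv2.convertScaleAbs(r['image'][:,:,::-1],alpha=1.8)
for k in(0,1):
    q=np.array([proj(C,np.r_[c+x*.064*k+.027*(a*y+b*x),.011]) for a,b in((-1,-1),(1,-1),(1,1),(-1,1))])
    cv2.polylines(im,[np.round(q).astype(int)],True,(0,255,255),1)
r2=robot.capture('scene')
cv2.imwrite('pics/w5.png',np.hstack([cv2.resize(im[90:330,220:420],(460,552),interpolation=3),cv2.resize(r2['image'][170:330,190:290,::-1],(330,552),interpolation=3)]))
E
```

```text
time_s: 14.2
ee_pos: [0.6385, -0.0177, 0.1636]
tcp_rot: [[0.189, 0.982, -0.0], [0.982, -0.189, 0.0], [0.0, -0.0, -1.0]]
ft_force: [-0.7, 0.3, -1.7]
width: 0.315
[ 0.63859099 -0.01785572  0.1636847 ]
```

View pics/w5.png

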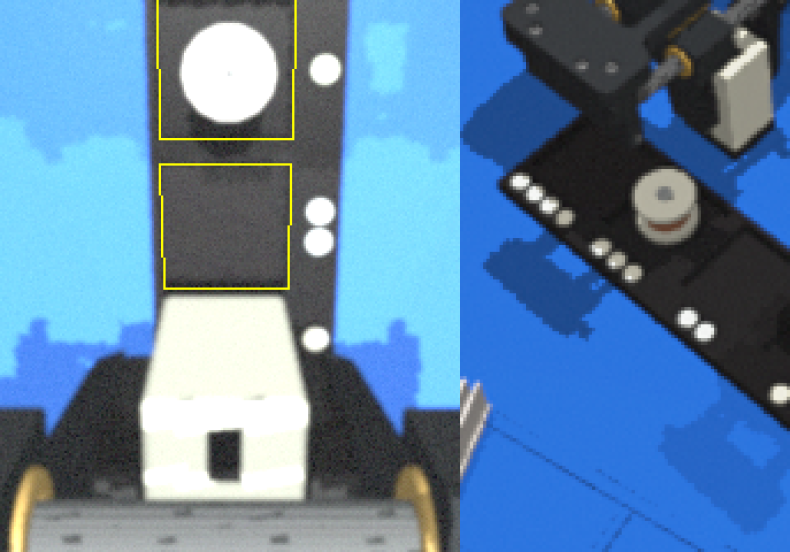

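My predicted outlines (yellow) lie on the edges of pockets 1 and 2, with the cap centred in pocket 1 and the relay square to the tray. Lowering.

```bash
python3 -m inch '[{"gripper":1,"delta_pos":[-0.005,0,0.06],"twist":[0,0,0]},{"gripper":1,"delta_pos":[-0.005,0,0.16],"twist":[0,0,0]},{"gripper":1,"delta_pos":[-0.005,0,0.28],"twist":[0,0,0]},{"gripper":1,"delta_pos":[-0.005,0,0.39],"twist":[0,0,0]},{"gripper":1,"delta_pos":[-0.005,0,0.46],"twist":[0,0,0]}]'
python3 -m inch '[{"gripper":1,"delta_pos":[0,0,0.03],"twist":[0,0,0]},{"gripper":1,"delta_pos":[0,0,0.05],"twist":[0,0,0]},{"gripper":1,"delta_pos":[0,0,0.07],"twist":[0,0,0]},{"gripper":1,"delta_pos":[0,0,0.076],"twist":[0,0,0]},{"gripper":1,"delta_pos":[0,0,0.076],"twist":[0,0,0]}]'
```

```text
time_s: 14.85
ee_pos: [0.638, -0.0195, 0.0465]
tcp_rot: [[0.189, 0.982, -0.002], [0.982, -0.189, 0.001], [0.0, -0.002, -1.0]]
ft_force: [-0.3, -0.3, 0.1]
width: 0.314
time_s: 15.35
ee_pos: [0.639, -0.0198, 0.0299]
tcp_rot: [[0.189, 0.982, 0.001], [0.982, -0.189, -0.0], [-0.0, 0.001, -1.0]]
ft_force: [-0.1, 0.8, 0.0]
width: 0.316
```

```bash
python3 -m inch '[{"gripper":1,"delta_pos":[0,0,0.004],"twist":[0,0,0]},{"gripper":1,"delta_pos":[0,0,0.008],"twist":[0,0,0]},{"gripper":1,"delta_pos":[0,0,0.011],"twist":[0,0,0]},{"gripper":1,"delta_pos":[0,0,0.012],"twist":[0,0,0]},{"gripper":1,"delta_pos":[0,0,0.012],"twist":[0,0,0]}]'
```

```text
time_s: 15.85
ee_pos: [0.6389, -0.0198, 0.0266]
tcp_rot: [[0.189, 0.982, 0.0], [0.982, -0.189, -0.0], [-0.0, 0.0, -1.0]]
ft_force: [0.4, 0.1, -0.4]
width: 0.31
```

```bash
python3 -m inch '[{"gripper":1,"delta_pos":[0,0,0.001],"twist":[0,0,0]},{"gripper":1,"delta_pos":[0,0,0.002],"twist":[0,0,0]},{"gripper":1,"delta_pos":[0,0,0.003],"twist":[0,0,0]},{"gripper":1,"delta_pos":[0,0,0.003],"twist":[0,0,0]},{"gripper":1,"delta_pos":[0,0,0.003],"twist":[0,0,0]}]'
```

```text
time_s: 16.35
ee_pos: [0.6389, -0.0198, 0.0265]
tcp_rot: [[0.189, 0.982, 0.0], [0.982, -0.189, -0.0], [-0.0, 0.0, -1.0]]
ft_force: [-2.7, 0.7, 6.4]
width: 0.317
```

Floor contact: 6.4 N at z = .0265, exactly 3 mm above the bench grasp height. I'll release and rise.

```bash
python3 -m inch '[{"gripper":-1,"delta_pos":[0,0,0],"twist":[0,0,0]},{"gripper":-1,"delta_pos":[0,0,0],"twist":[0,0,0]},{"gripper":-1,"delta_pos":[0,0,0],"twist":[0,0,0]},{"gripper":-1,"delta_pos":[0,0,0],"twist":[0,0,0]},{"gripper":-1,"delta_pos":[0,0,0],"twist":[0,0,0]}]'
python3 -m inch '[{"gripper":-1,"delta_pos":[0,0,-0.05],"twist":[0,0,0]},{"gripper":-1,"delta_pos":[0,0,-0.18],"twist":[0,0,0]},{"gripper":-1,"delta_pos":[0,0,-0.36],"twist":[0,0,0]},{"gripper":-1,"delta_pos":[0,0,-0.54],"twist":[0,0,0]},{"gripper":-1,"delta_pos":[0,0,-0.7],"twist":[0,0,0]}]'
python3 -m inch '[{"gripper":-1,"delta_pos":[0,0,0],"twist":[0,0,0]},{"gripper":-1,"delta_pos":[0,0,0],"twist":[0,0,0]},{"gripper":-1,"delta_pos":[0,0,0],"twist":[0,0,0]},{"gripper":-1,"delta_pos":[0,0,0],"twist":[0,0,0]},{"gripper":-1,"delta_pos":[0,0,0],"twist":[0,0,0]}]'
python3 - <<'E'
from cell import robot
from h import *
s=robot.observe();r=robot.capture('side');w=robot.capture('wrist')
print(s['ee_pos'],s['ft_force'],s['width'])
cv2.imwrite('pics/end.png',np.vstack([cv2.resize(r['image'][120:390,160:480],(640,540)),])[:,:,::-1][:300] if False else np.hstack([cv2.resize(r['image'][120:280,320:460],(394,450),interpolation=3),cv2.resize(cv2.convertScaleAbs(w['image'][60:320,210:440],alpha=1.5),(398,450),interpolation=3)])[:,:,::-1])
E
```

```text
time_s: 16.85
ee_pos: [0.6388, -0.0198, 0.0256]
tcp_rot: [[0.189, 0.982, -0.0], [0.982, -0.189, 0.0], [0.0, -0.0, -1.0]]
ft_force: [0.8, -0.6, -0.6]
width: 0.742
time_s: 17.35
ee_pos: [0.6387, -0.0197, 0.2043]
tcp_rot: [[0.189, 0.982, 0.002], [0.982, -0.189, -0.0], [-0.0, 0.002, -1.0]]
ft_force: [0.9, 0.4, -0.9]
width: 0.999
time_s: 17.85
ee_pos: [0.6386, -0.0198, 0.1997]
tcp_rot: [[0.189, 0.982, -0.002], [0.982, -0.189, 0.0], [0.0, -0.002, -1.0]]
ft_force: [-0.0, 0.8, 0.5]
width: 1.002
[ 0.63858101 -0.01976322  0.19966353] [-0.01988564  0.81379376  0.48525113] 1.0016500730862996
```

View pics/end.png

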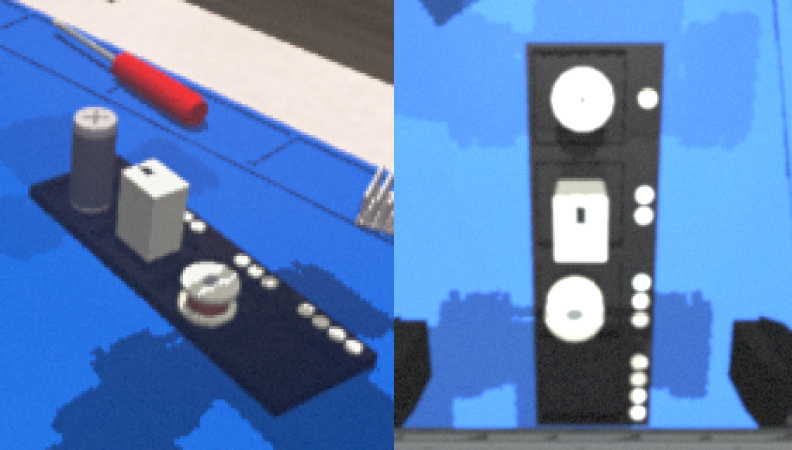

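The can stands upright in the one-dot pocket and the relay in the two-dot pocket. The bobbin is still in pocket 3, and the gripper is clear. Handing in.

```bash
python3 -c "
from cell import robot
print(robot.finish_job())"
```

```text
the job is handed in; nothing more can be done
None
```

The job is done and handed in: the tall capacitor stands upright in the one-dot pocket, and after it the white tall relay was stood upright in the two-dot pocket. It took about 18 s of the 72 s allowed.

- **Resting on the floor:** both parts touched their pocket floors with 5–6 N before release, about 3 mm above their heights on the bench, as the tray floor requires.
- **Final pictures:** the last side and wrist views show both parts upright inside their pockets, the bobbin still in pocket 3, and the gripper open and clear.
- **Not rechecked:** the short capacitor, low relay, choke and coloured boxes were out of frame in the last pictures. The gripper was never near the first three, and no contact was felt near the boxes.
- **Disagreements:** the scene and side cameras differed by 5–8 mm on the capacitor's position, so I used the close wrist view. My first pocket estimate, from the tray's outline, was about 7 mm off because the lip with the dots is wide. I corrected it from the pocket's own edges before placing anything.

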